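Stack the storage pots by depth on their stand and lid them

TASK

Put the set of white storage pots away as one tower on the round wooden stand: the deepest pot at the bottom, the middle one on it, the shallowest on top of that, and the wooden lid on the top pot. Each piece must be properly seated in the one below, and the tower left standing upright. Leave the garlic, the lemon and the shaker where they are.

Things in the scene. Friction and masses are not known exactly. Their poses are not given: they have to be found in the camera images.
- stand_seat (a point): Light wooden stand, fixed on the worktop: a disc 92 mm in diameter, 5 mm thick, with a raised ring (64 mm outer, 52 mm inner diameter) up to 14 mm above the worktop; the recess within it is 9.5 mm deep. The point is the centre of the ring's mouth, level with the ring's top, where a pot's shoulder comes to rest; z up.
- deep_pot_center (a point): White ceramic open pot, 58 mm outer diameter, wall 3 mm (mouth 52 mm), 70 mm tall in all. Its lowest 8 mm is a tapered foot (38 to 49 mm across) that drops into the mouth of the stand or pot below, till its shoulder, 8 mm above its underside, rests on that rim. The deepest of the three; loose, 160 g or so. Point: centre, half-way up (35 mm above the underside); z up. Starts upright on the worktop.
- middle_pot_center (a point): White ceramic open pot, 58 mm outer diameter, wall 3 mm (mouth 52 mm), 54 mm tall in all. Its lowest 8 mm is a tapered foot (38 to 49 mm across) that drops into the mouth of the stand or pot below, till its shoulder, 8 mm above its underside, rests on that rim. The middle one of the three; loose, 130 g or so. Point: centre, half-way up (27 mm above the underside); z up. Starts upright on the worktop.
- shallow_pot_center (a point): White ceramic open pot, 58 mm outer diameter, wall 3 mm (mouth 52 mm), 40 mm tall in all. Its lowest 8 mm is a tapered foot (38 to 49 mm across) that drops into the mouth of the stand or pot below, till its shoulder, 8 mm above its underside, rests on that rim. The shallowest of the three; loose, 100 g or so. Point: centre, half-way up (20 mm above the underside); z up. Starts upright on the worktop.
- lid_center (a point): Light wooden lid, loose, 50 g, 38 mm tall in all: a tapered foot like the pots' (lowest 8 mm) that drops into the top pot, a disc 58 mm across (8 to 12 mm above its underside) and on it a round knob to grasp, 22 mm across, 26 mm tall. Point: half-way up (19 mm above the underside), on its axis; z up. Starts on its foot, knob up, on the worktop.
- garlic_center (a point): Garlic bulb, 48x50x51 mm, standing among the pots. Loose bystander, starts on the worktop and must stay there. The point is its centre, half-way up.
- lemon_center (a point): Yellow lemon, 83x58x58 mm, behind and to the left of the pots. Loose bystander, starts on the worktop and must stay there. The point is its centre, half-way up.
- shaker_center (a point): Small grey-topped shaker, 44 mm in diameter, 90 mm tall, at the right end of the worktop. Loose bystander, starts on the worktop and must stay there. The point is its centre, half-way up.
Not all that is in view belongs to the job. There is more than one size of the part that bears stand_seat; the job needs the largest. There is more than one size of the part that bears lid_center; the job needs the middle-sized.

How it is judged:
By the outcome, as a careful person would: the job done as asked, in the order asked, and still so for the second after the job is handed in, with the robot touching nothing.
It also fails if it takes over 128 s, if anything falls off the work surface, if the arm or the gripper's body presses on something with over 40 N, if the wrist force passes 120 N, or if a joint passes its speed limit or range.

ROBOT

A 7-joint arm with a two-finger parallel gripper is mounted at the origin on a cart in front of the work surface, level with it; the furniture and walls round the work are solid. World frame = base frame: x ahead of the robot, y to its left, z up, the work surface at z = 0. Lengths are in m, angles in rad, forces in N, time in s.
With the tool pointing down it reaches from about 0.425 to 0.925 m from the base axis. Payload 6.8 kg.
Tool frame: the origin (TCP) lies midway between the tips of the shut fingers; the grasp point (between the pads) lies 19 mm behind it; z points along the fingers, y is the direction in which the jaws open and shut (so a half turn about z gives the same grasp; the last joint's range is limited). The gripper opens to 85 mm and grips with 20 to 120 N. Pads are 22 mm wide; open, the fingers measure 114 mm over their backs; the gripper's body (76 mm by 85 mm) begins 54 mm behind the grasp point. The pads swing forward as they close: fully open they stand 13 mm farther back than shut.
Start: joints at [-1.21, 0.477, 0.022, 1.555, -0.011, 1.109, -0.083], TCP at [0.305, 0.602, 0.231] pointing down, gripper open.
Joint ranges: [-2.96, 2.96], [-0.34, 2.1], [-1.41, 1.46], [0.24, 2.44], [-1.37, 4.51], [0.17, 1.92], [-2.96, 2.96]. Speed limits (rad/s): [2.39, 2.39, 3.14, 3.14, 3.14, 3.14, 3.14].

INTERFACE

Orientations are given as a rotation vector (axis times angle).
In Python, from bench import r gives the robot as it stands. The module is installed in compiled form; this text tells all that it offers.
- The arm moves only by the tool apply_moves, never from a script. Its argument "plan" is a list that holds one entry, the list of rows, each a list of 7 numbers: the turn, a rotation vector about the tool's x, y, z scaled (see below), then the shift along the tool's x, y, z scaled (see below), then the closure, from -1 (fully open) to 1 (shut). In form: [[[wx, wy, wz, tx, ty, tz, grip], ...]]. A call has 1 to 12 rows; each row is the pose to reach, as a shift and turn from the pose commanded when the call began, along the tool's axes at that moment, turning the shorter way round; what a row does not reach only later rows make up. The controller multiplies each number of a shift by 0.4 m and each number of a turn by 180 degrees. A row lasts 1/12 s, in which the tool goes at most 41.7 mm and 7.16 degrees, less where a joint would pass 70% of its speed; a pose out of reach is approached as far as the arm can. A call with a number of a shift or a turn outside -1 to 1 is refused whole. A call with a gripper value outside its range is refused whole. The fingers move at their own pace and stop on an object; "force" is the grip in N (left out, the last holds). Time passes only in rows, so rows that repeat a pose let the fingers close. It gives the time, the measured TCP pose, the force and the opening at its end, in the units of the state.
- r.get_obs(): the state, without advancing time (a new reading comes with each control period).
- r.grab_frame(name): name is "side" or "top"; returns a dict with "pixels" (384x512x3 uint8, blue, green, red), "fx", "fy", "cx", "cy" (pixels), "k1" (the pictures are not rectified: a ray, as slopes to the right and down, at radius r is drawn at 1 + k1 r^2 times it, then the intrinsics apply), "pose" (4x4, takes a point from camera to world coordinates). Camera axes: x right, y up, looking along -z (the intrinsics and any distortion apply to the point x, -y, -z); pixel columns grow to the right and rows downward; lengths in m; the calibration is good to about 2 mm. A picture is of the moment at which its call begins. There is no depth.
- r.hand_in(): hands the job in, once; it reports no verdict.
The state is a dict: "clock": time; "joints": joint angles; "qvel": joint speeds; "tau": joint torques, N m; "tcp_pos": TCP position; "orientation": TCP orientation; "contact_force": force on the tool from outside, world axes, zero at the start; "moment": the same for the moment, N m; "grip_width": finger opening in m.
Only numpy, scipy, OpenCV 4.12 (cv2) and the standard library are available. Lean on these libraries where they do the work, as an engineer would, in place of code of your own. Each camera call takes 0.05 s, during which the arm holds its last target. There are 200 camera calls.

## Working session

There is one attempt and no reset: what is moved stays moved. The work goes in short steps, Python scripts to look and compute and a tool call to move; the robot and the scene stay as the last step left them, time stands still between calls to the robot, and variables do not carry over. Pictures are saved under pics/ and viewed, on a budget of 14 in all, crops included, one or two more only if the job needs it, and the job is handed in when it is done.

Besides the shell and the picture viewer there is one more tool, called after "Emit:" as a command line: name --argument value ..., lists and objects as JSON in quotes. apply_moves: Moves the arm, as the interface text tells. Its arguments: {"type":"object","properties":{"plan":{"type":"array","items":{"type":"array","items":{"type":"array","items":{"type":"number","minimum":-1,"maximum":1}}}},"force":{"type":"number"}},"required":["plan"]}

```bash
mkdir -p pics
cat > h.py <<'E'
import numpy as np, cv2
from bench import r
def grab(n):
    f=r.grab_frame(n); np.save('%s.npy'%n,f,allow_pickle=True); return f
def load(n): return np.load('%s.npy'%n,allow_pickle=True).item()
def ray(f,u,v):
    x=(u-f['cx'])/f['fx']; y=(v-f['cy'])/f['fy']; rd=np.hypot(x,y); q=rd
    for _ in range(30): q=rd/(1+f['k1']*q*q)
    s=q/rd if rd else 1
    P=np.array(f['pose']); return P[:3,3],P[:3,:3]@np.array([x*s,-y*s,-1])
def atz(f,u,v,z):
    o,d=ray(f,u,v); return o+d*(z-o[2])/d[2]
def proj(f,p):
    P=np.array(f['pose']); c=P[:3,:3].T@(np.array(p)-P[:3,3]); x=c[0]/-c[2]; y=-c[1]/-c[2]
    s=1+f['k1']*(x*x+y*y); return np.array([f['cx']+f['fx']*x*s,f['cy']+f['fy']*y*s])
def crop(f,u0,v0,w,h,k,name):
    cv2.imwrite('pics/'+name,cv2.resize(f['pixels'][v0:v0+h,u0:u0+w],None,fx=k,fy=k,interpolation=cv2.INTER_CUBIC))
E
python3 - <<'E'
from h import *
o=r.get_obs(); print({k:np.round(v,4).tolist() for k,v in o.items()})
for n in('top','side'):
    f=grab(n); print(n,f['fx'],f['cx'],f['cy'],f['k1'],np.round(f['pose'],3).tolist()); crop(f,0,0,512,384,1.5,n+'0.png')
E
```

```text
{'clock': 0.0, 'joints': [-1.2101, 0.4778, 0.0223, 1.5565, -0.0115, 1.1093, -0.0831], 'qvel': [0.0009, 0.0011, -0.0017, -0.0002, -0.0009, -0.0018, 0.0006], 'tau': [0.0008, -59.6472, 1.6082, -28.1189, 0.0125, 0.0094, -0.0], 'tcp_pos': [0.3047, 0.6016, 0.2303], 'orientation': [-0.7296, -3.0554, 0.0029], 'contact_force': [0.8765, -0.5688, 0.0133], 'moment': [-0.0507, 0.0337, 0.003], 'grip_width': 0.0854}
top 411.7389315239563 257.39270993626076 192.9003219007191 -0.04043248544988532 [[0.02, 0.999, -0.043, 0.487], [-1.0, 0.021, 0.012, -0.0], [0.013, 0.043, 0.999, 1.462], [0.0, 0.0, 0.0, 1.0]]
side 480.1702700232567 261.9624312340557 192.52339393185542 -0.20477119093996904 [[0.911, 0.168, -0.377, -0.159], [-0.412, 0.421, -0.808, -1.594], [0.023, 0.891, 0.452, 0.964], [0.0, 0.0, 0.0, 1.0]]
```

View pics/top0.png

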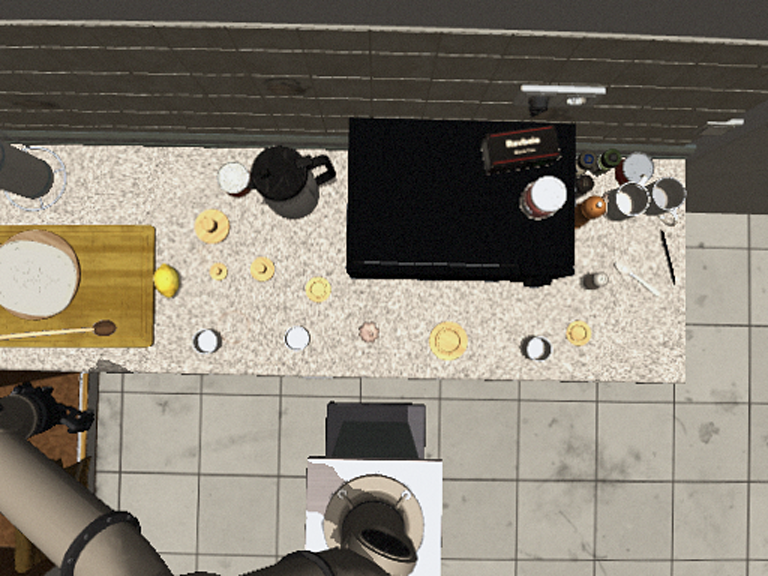

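View pics/side0.png

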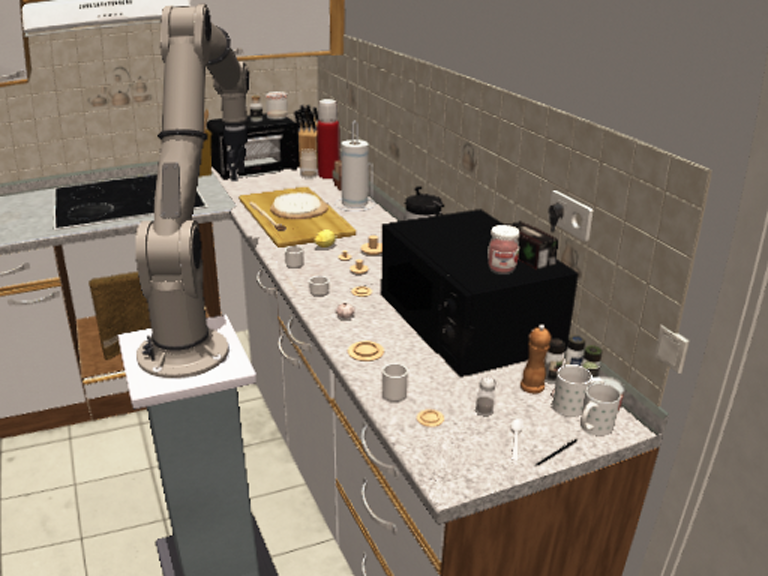

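The top view shows three pots at (207,341), (297,338) and (536,348). The large stand is at (449,341) and the middle lid at (262,268). In the side view the deep pot is at (395,383), the middle pot at (294,257) and the shallow one at (319,286). Next I'll enlarge patches around these.

Run:
```python
from h import *
P={'deep':(536,348),'stand':(449,341),'mid':(207,341),'shal':(297,338),'lid':(262,268),'garlic':(369,331)}
S={'deep':(395,383),'stand':(366,350),'mid':(294,257),'shal':(319,286),'lid':(359,266),'garlic':(345,311)}
for n,D in(('top',P),('side',S)):
    f=load(n); T=[]
    for k,(u,v) in D.items():
        u0=int(u/1.5)-20; v0=int(v/1.5)-20
        t=cv2.resize(f['pixels'][v0:v0+40,u0:u0+40],(240,240),interpolation=cv2.INTER_CUBIC)
        for i in range(0,40,10):
            cv2.line(t,(i*6,0),(i*6,6),(0,0,255),1); cv2.line(t,(0,i*6),(6,i*6),(0,0,255),1)
        cv2.rectangle(t,(0,0),(239,239),(0,0,255),1); T.append(t)
        print(n,k,u0,v0,np.round(atz(f,u/1.5,v/1.5,{'deep':.07,'mid':.054,'shal':.04}.get(k,.014))[:2],3))
    cv2.imwrite('pics/%s1.png'%n,np.vstack([np.hstack(T[:3]),np.hstack(T[3:])]))
f=load('top')
for nm,u,v,z in(('mw NL',348,272,.2),('mw NR',575,276,.2),('counter front',400,377,0),('kettle',285,175,.1),('biglid',212,226,.038),('smlid',219,271,.03),('lemon',166,280,.03),('shaker',595,281,.09),('smallstand',579,332,.01),('stand m',318,289,.01)): print(nm,np.round(atz(f,u/1.5,v/1.5,z)[:2],3))
```

```text
top deep 337 212 [ 0.422 -0.358]
top stand 279 207 [ 0.432 -0.167]
top mid 118 207 [0.422 0.388]
top shal 178 205 [0.433 0.186]
top lid 154 158 [0.594 0.275]
top garlic 226 200 [0.452 0.021]
side deep 243 235 [ 0.403 -0.414]
side stand 224 213 [ 0.431 -0.18 ]
side mid 176 151 [0.408 0.338]
side shal 192 170 [0.423 0.15 ]
side lid 219 157 [0.6   0.284]
side garlic 210 187 [0.456 0.029]
mw NL [0.576 0.064]
mw NR [ 0.578 -0.404]
counter front [ 0.344 -0.054]
kettle [0.796 0.214]
biglid [0.687 0.39 ]
smlid [0.584 0.372]
lemon [0.56  0.495]
shaker [ 0.575 -0.485]
smallstand [ 0.459 -0.475]
stand m [0.548 0.143]
```

View pics/top1.png

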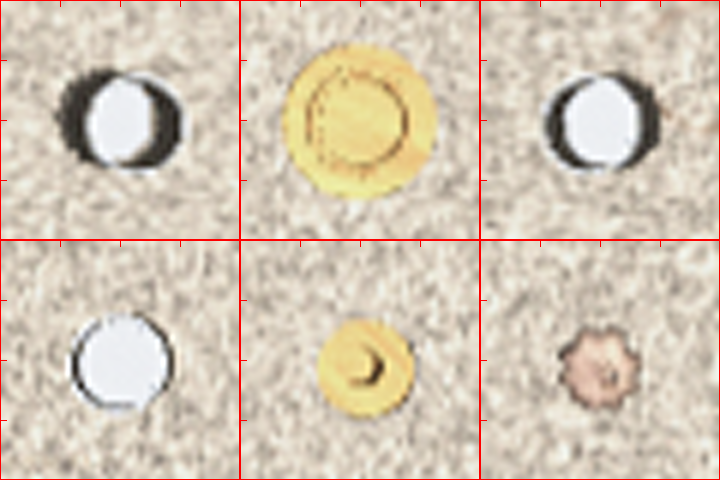

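View pics/side1.png

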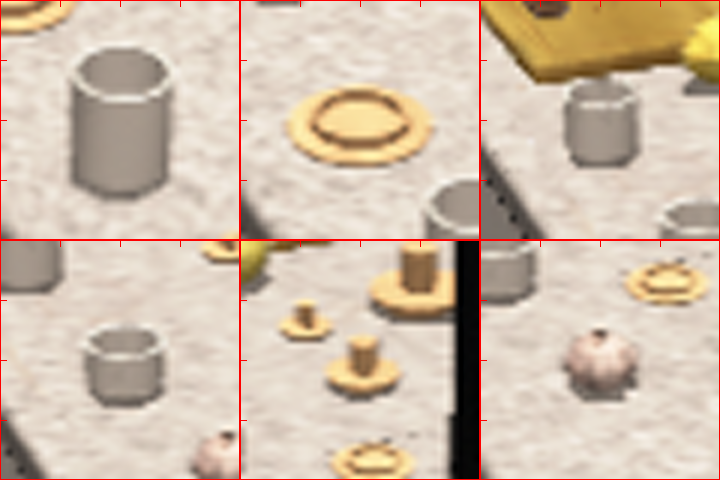

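The patches confirm which pot is which (deep, middle, shallow), along with the large stand and the middle lid. Next I'll triangulate the rim centres from both cameras.

Run:
```python
from h import *
t=load('top');s=load('side')
M={'deep':(337,212,131,121,243,235,121,75,.07),'mid':(118,207,115,121,176,151,120,91,.054),'shal':(178,205,122,122,192,170,124,104,.04),
'stand':(279,207,119,121,224,213,119,117,.012),'lid':(154,158,126,127,219,157,122,134,.012),'garl':(226,200,120,128,210,187,120,122,.025)}
for k,(a,b,x,y,c,d,p,q,z) in M.items():
    g=lambda o,e:o+(e+.5)/6-.5
    A=atz(t,g(a,x),g(b,y),z);B=atz(s,g(c,p),g(d,q),z)
    o1,d1=ray(t,g(a,x),g(b,y));o2,d2=ray(s,g(c,p),g(d,q))
    L=np.linalg.lstsq(np.c_[d1,-d2],o2-o1,rcond=None)[0]; tri=(o1+d1*L[0]+o2+d2*L[1])/2
    print(k,np.round(A*1000,1),np.round(B*1000,1),'tri',np.round(tri*1000,1), 'gap',np.round(np.linalg.norm(o1+d1*L[0]-o2-d2*L[1])*1000,1))
o=r.get_obs();from scipy.spatial.transform import Rotation as R
print(np.round(R.from_rotvec(o['orientation']).as_matrix(),3))
```

```text
deep [ 422.8 -361.5   70. ] [ 421.5 -368.7   70. ] tri [ 423.4 -362.9   66. ] gap 1.7
mid [424.  392.7  54. ] [424.8 399.4  54. ] tri [423.4 392.2  57.1] gap 1.5
shal [434.2 185.9  40. ] [433.2 184.9  40. ] tri [433.9 186.1  39.3] gap 0.6
stand [ 433.8 -163.8   12. ] [ 434.1 -168.2   12. ] tri [ 434.6 -164.4    9.7] gap 2.0
lid [593.9 276.2  12. ] [593.1 272.4  12. ] tri [594.3 276.4  10. ] gap 0.7
garl [450.9  22.3  25. ] [448.1  13.7  25. ] tri [451.   22.3  20. ] gap 0.6
[[-0.892  0.452 -0.001]
 [ 0.452  0.892 -0.002]
 [-0.    -0.002 -1.   ]]
```

Emit:
apply_moves --plan '[[[0,0,-0.149,-0.709,-0.487,0,-1],[0,0,-0.149,-0.709,-0.487,0,-1],[0,0,-0.149,-0.709,-0.487,0,-1],[0,0,-0.149,-0.709,-0.487,0,-1],[0,0,-0.149,-0.709,-0.487,0,-1],[0,0,-0.149,-0.709,-0.487,0,-1],[0,0,-0.149,-0.709,-0.487,0,-1],[0,0,-0.149,-0.709,-0.487,0,-1],[0,0,-0.149,-0.709,-0.487,0,-1],[0,0,-0.149,-0.709,-0.487,0,-1],[0,0,-0.149,-0.709,-0.487,0,-1],[0,0,-0.149,-0.709,-0.487,0,-1]]]' --force 40

```text
clock: 1.1
tcp_pos: [0.469, 0.3018, 0.2311]
orientation: [0.002, -3.141, -0.001]
contact_force: [-0.1, -0.3, 0.3]
grip_width: 0.0853
```

Emit:
apply_moves --plan '[[[0,0,0,0,-1,0,-1],[0,0,0,0,-1,0,-1],[0,0,0,0,-1,0,-1],[0,0,0,0,-1,0,-1],[0,0,0,0,-1,0,-1],[0,0,0,0,-1,0,-1],[0,0,0,0,-1,0,-1],[0,0,0,0,-1,0,-1],[0,0,0,0,-1,0,-1],[0,0,0,0,-1,0,-1]]]'

```text
clock: 1.93
tcp_pos: [0.4695, -0.1023, 0.2315]
orientation: [0.002, 3.141, -0.001]
contact_force: [0.0, 0.5, -0.1]
grip_width: 0.0857
```

Emit:
apply_moves --plan '[[[0,0,0,0.116,-0.655,0.25,-1],[0,0,0,0.116,-0.655,0.25,-1],[0,0,0,0.116,-0.655,0.25,-1],[0,0,0,0.116,-0.655,0.25,-1],[0,0,0,0.116,-0.655,0.25,-1],[0,0,0,0.116,-0.655,0.25,-1],[0,0,0,0.116,-0.655,0.25,-1],[0,0,0,0.116,-0.655,0.25,-1],[0,0,0,0.116,-0.655,0.25,-1],[0,0,0,0.116,-0.655,0.25,-1]]]'

```text
clock: 2.77
tcp_pos: [0.4244, -0.3599, 0.1309]
orientation: [0.003, -3.141, -0.002]
contact_force: [0.7, -0.4, 0.0]
grip_width: 0.0853
```

Run:
```python
from h import *
f=grab('side'); crop(f,210,190,100,110,6,'side2.png'); o=r.get_obs(); print(o['tcp_pos'],o['joints'])
```

```text
[ 0.4247124  -0.35955204  0.13127523] [ 0.28793267  0.42272241  0.38502939  1.95394011 -0.21702348  0.80480103
  2.36733223]
```

View pics/side2.png

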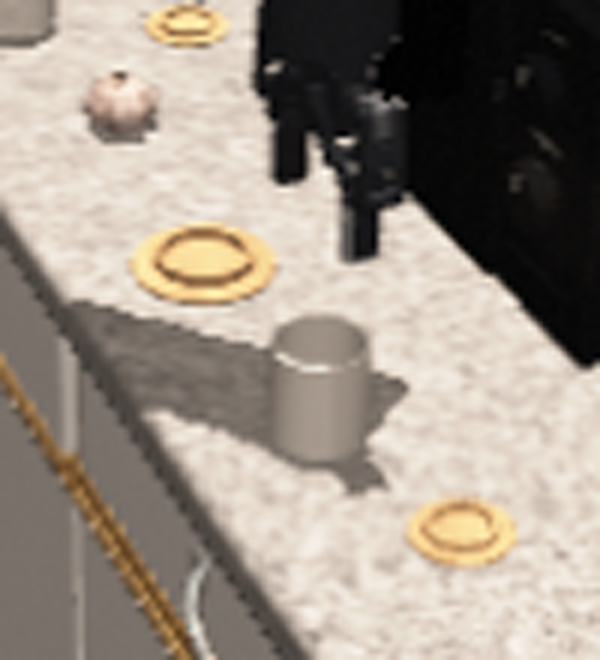

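Run:
```python
from h import *
f=load('side'); g=lambda o,e:o+(e+.5)/6-.5
print(atz(f,g(210,325),g(190,218),.144), atz(f,g(210,321),g(190,343),.07),[ (proj(f,(.4247,y,.144))-[210,190])*6 for y in (-.317,-.402)])
```

```text
[ 0.42929408 -0.35535869  0.144     ] [ 0.42341455 -0.36724093  0.07      ] [array([286.83115363, 184.67777292]), array([350.61548245, 258.23061194])]
```

Emit:
apply_moves --plan '[[[0,0,0,0.004,-0.008,0.08,-1],[0,0,0,0.004,-0.008,0.16,-1],[0,0,0,0.004,-0.008,0.22,-1],[0,0,0,0.004,-0.008,0.252,-1],[0,0,0,0.004,-0.008,0.252,-1],[0,0,0,0.004,-0.008,0.252,1],[0,0,0,0.004,-0.008,0.252,1],[0,0,0,0.004,-0.008,0.252,1],[0,0,0,0.004,-0.008,0.252,1],[0,0,0,0.004,-0.008,0.252,1],[0,0,0,0.004,-0.008,0.252,1],[0,0,0,0.004,-0.008,0.252,1]]]' --force 40

```text
clock: 3.82
tcp_pos: [0.423, -0.3656, 0.0326]
orientation: [0.001, 3.138, -0.002]
contact_force: [0.5, 1.0, 7.1]
grip_width: 0.058
```

Emit:
apply_moves --plan '[[[0,0,0,0,0,-0.06,1],[0,0,0,0,0,-0.13,1],[0,0,0,0,0.05,-0.13,1],[0,0,0,-0.01,0.15,-0.13,1],[0,0,0,-0.02,0.25,-0.13,1],[0,0,0,-0.0275,0.35,-0.13,1],[0,0,0,-0.0275,0.43,-0.13,1],[0,0,0,-0.0275,0.48,-0.1,1],[0,0,0,-0.0275,0.5,-0.075,1],[0,0,0,-0.0275,0.5,-0.075,1],[0,0,0,-0.0275,0.5,-0.075,1],[0,0,0,-0.0275,0.5,-0.075,1]]]'

```text
clock: 4.82
tcp_pos: [0.4332, -0.1662, 0.0614]
orientation: [0.003, 3.14, -0.001]
contact_force: [-0.5, -0.6, -0.4]
grip_width: 0.0576
```

Run:
```python
from h import *
f=grab('side');t=grab('top')
a=f['pixels'][170:270,200:300];b=t['pixels'][190:260,260:340]
a=cv2.resize(a,None,fx=4,fy=4,interpolation=2);b=cv2.resize(b,None,fx=4.9,fy=4.9,interpolation=2)
H=400;b=cv2.copyMakeBorder(b,0,max(0,H-b.shape[0]),0,0,0)[:H]
cv2.imwrite('pics/m3.png',np.hstack([a,b])); o=r.get_obs(); print(o['tcp_pos'],o['contact_force'])
```

```text
[ 0.43311028 -0.16637528  0.06128475] [-0.72530582 -0.10111127 -1.47128514]
```

View pics/m3.png

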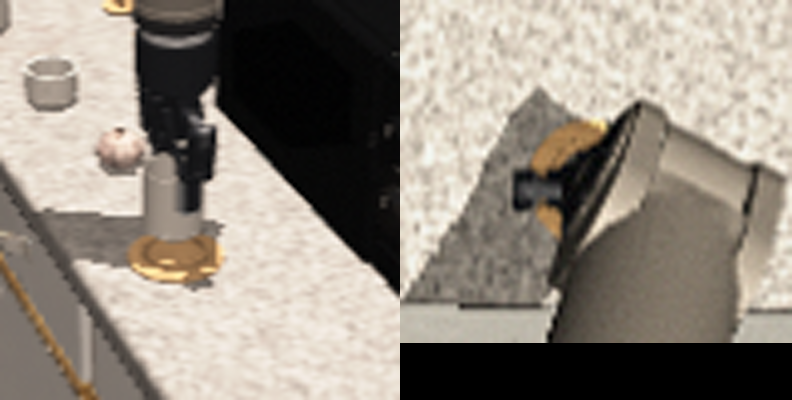

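The pot hangs centred over the stand ring: pot axis at u≈173, disc centre at u≈176 in the side crop. Next I'll lower it.

Emit:
apply_moves --plan '[[[0,0,0,-0.002,0.002,0.015,1],[0,0,0,-0.002,0.002,0.03,1],[0,0,0,-0.002,0.002,0.04,1],[0,0,0,-0.002,0.002,0.05,1],[0,0,0,-0.002,0.002,0.056,1],[0,0,0,-0.002,0.002,0.058,1],[0,0,0,-0.002,0.002,0.058,1],[0,0,0,-0.002,0.002,0.058,1]]]'

```text
clock: 5.58
tcp_pos: [0.4347, -0.1655, 0.0384]
orientation: [0.003, 3.139, -0.002]
contact_force: [-1.9, -2.8, 17.7]
grip_width: 0.0575
```

Emit:
apply_moves --plan '[[[0,0,0,0,0,0,-1],[0,0,0,0,0,0,-1],[0,0,0,0,0,0,-1],[0,0,0,0,0,0,-1],[0,0,0,0,0,0,-1],[0,0,0,0,0,-0.05,-1],[0,0,0,0,0,-0.12,-1],[0,0,0,0,0,-0.22,-1],[0,0,0,0,0,-0.32,-1],[0,0,0,-0.05,0.1,-0.4,-1],[0,0,0,-0.1,0.2,-0.4,-1],[0,0,0,-0.1,0.3,-0.4,-1]]]'

```text
clock: 6.58
tcp_pos: [0.4758, -0.0551, 0.1998]
orientation: [0.006, 3.134, 0.0]
contact_force: [2.0, 1.0, -0.5]
grip_width: 0.0853
```

Run:
```python
from h import *
f=grab('side'); o=r.get_obs(); print(o['tcp_pos'])
crop(f,180,140,100,120,5,'s4.png')
```

```text
[ 0.47537525 -0.04492921  0.19842172]
```

View pics/s4.png

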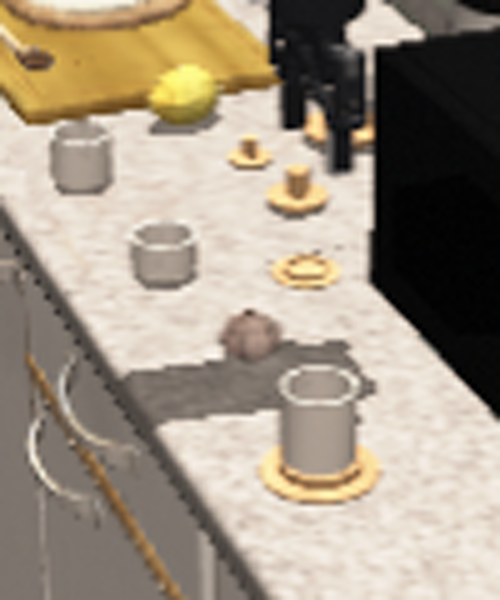

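The deep pot stands upright in the ring (rim at 319,380). Now the middle pot.

Emit:
apply_moves --plan '[[[0,0,0,0,1,0,-1],[0,0,0,0,1,0,-1],[0,0,0,0,1,0,-1],[0,0,0,0,1,0,-1],[0,0,0,0,1,0,-1],[0,0,0,0,1,0,-1],[0,0,0,0.1,1,0.1,-1],[0,0,0,0.1,1,0.1,-1],[0,0,0,0.12,1,0.15,-1],[0,0,0,0.12,1,0.15,-1],[0,0,0,0.12,1,0.2,-1]]]'

```text
clock: 7.55
tcp_pos: [0.4205, 0.3527, 0.1162]
orientation: [0.015, -3.141, -0.008]
contact_force: [0.8, 0.7, 0.5]
grip_width: 0.0853
```

Run:
```python
from h import *
t=grab('top');s=load('side'); o=r.get_obs(); print(o['tcp_pos'])
a=cv2.resize(t['pixels'][207:247,279:319],None,fx=10,fy=10,interpolation=2)
cv2.imwrite('pics/t5.png',a)
g=lambda e,k:(e+.5)/k-.5
print(atz(s,180+g(319.5,5),140+g(385,5),.076))
```

```text
[0.41960586 0.3478406  0.11180307]
[ 0.43626372 -0.16298855  0.076     ]
```

View pics/t5.png

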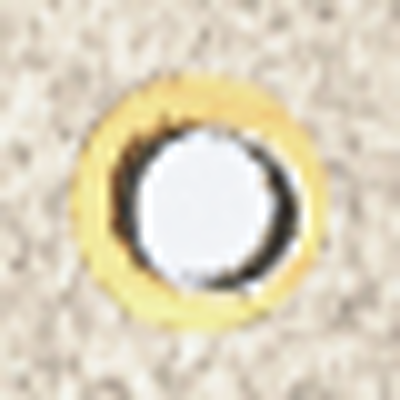

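The deep pot's rim lies concentric with the stand from above, centred at about (218,205) in the crop.

Emit:
apply_moves --plan '[[[0,0,0,0,0.1,0.05,-1],[0,0,0,0,0.1,0.06,-1],[0,0,0,0,0.1,0.06,-1],[0,0,0,0,0.1,0.06,-1],[0,0,0,0,0.1,0.06,-1]]]'

```text
clock: 8.02
tcp_pos: [0.4252, 0.3828, 0.0934]
orientation: [0.004, 3.141, -0.001]
contact_force: [0.3, -0.1, 0.0]
grip_width: 0.085
```

Emit:
apply_moves --plan '[[[0,0,0,0.003,0.025,0.03,-1],[0,0,0,0.003,0.025,0.09,-1],[0,0,0,0.003,0.025,0.15,-1],[0,0,0,0.003,0.025,0.186,-1],[0,0,0,0.003,0.025,0.186,-1],[0,0,0,0.003,0.025,0.186,1],[0,0,0,0.003,0.025,0.186,1],[0,0,0,0.003,0.025,0.186,1],[0,0,0,0.003,0.025,0.186,1],[0,0,0,0.003,0.025,0.186,1],[0,0,0,0.003,0.025,0.186,1],[0,0,0,0.003,0.025,0.186,1]]]'

```text
clock: 9.02
tcp_pos: [0.4245, 0.395, 0.0203]
orientation: [0.002, 3.139, 0.003]
contact_force: [0.8, -1.9, 6.6]
grip_width: 0.0559
```

Emit:
apply_moves --plan '[[[0,0,0,0,0,-0.08,1],[0,0,0,0,0,-0.18,1],[0,0,0,0,0,-0.28,1],[0,0,0,-0.03,-0.05,-0.32,1],[0,0,0,-0.08,-0.15,-0.32,1],[0,0,0,-0.12,-0.25,-0.32,1],[0,0,0,-0.12,-0.35,-0.32,1],[0,0,0,-0.12,-0.45,-0.32,1],[0,0,0,-0.12,-0.55,-0.32,1],[0,0,0,-0.12,-0.65,-0.32,1],[0,0,0,-0.12,-0.75,-0.32,1],[0,0,0,-0.12,-0.85,-0.32,1]]]'

```text
clock: 10.02
tcp_pos: [0.4707, 0.0526, 0.1472]
orientation: [0.001, 3.14, 0.001]
contact_force: [0.1, 0.7, -1.3]
grip_width: 0.0561
```

Run:
```python
from h import *
o=r.get_obs(); print(o['tcp_pos'],o['contact_force'],o['grip_width'])
f=grab('side'); crop(f,150,110,130,130,4.5,'s6.png');o=r.get_obs(); print(o['tcp_pos'],o['contact_force'],o['grip_width'])
```

```text
[0.47066687 0.05258085 0.14720194] [ 0.08941688  0.68137524 -1.33225498] 0.05605990168983358
[0.47007368 0.04339462 0.14714128] [-1.10026535 -7.30442326 -0.96241749] 0.05613326953347941
```

View pics/s6.png

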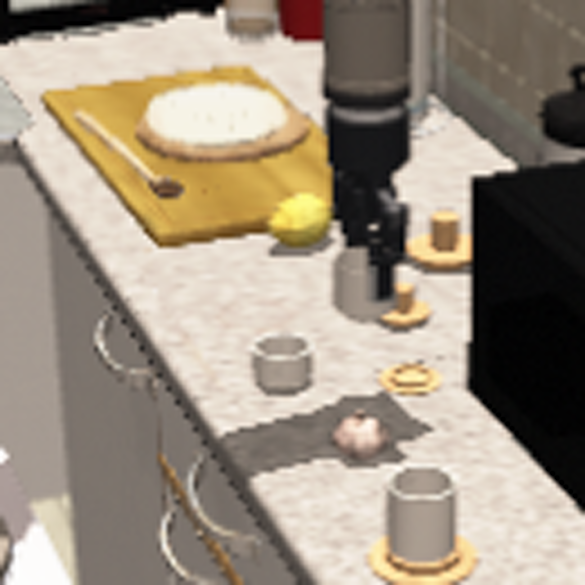

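Run:
```python
from h import *
f=load('side'); p=r.get_obs()['tcp_pos']; p=np.array([.4707,.0475,.1472])
for dx in(-.029,0,.029):
  for dz in (-.0203,.0337):
    print(dx,dz,np.round((proj(f,p+[dx,-dx*.45,dz])-[150,110])*4.5,1))
print(np.round((proj(f,p+[0,0,.0337])-[150,110])*4.5,1))
```

```text
-0.029 -0.0203 [332.  314.8]
-0.029 0.0337 [331.3 260. ]
0 -0.0203 [367.3 315.5]
0 0.0337 [367.  260.6]
0.029 -0.0203 [402.6 316.2]
0.029 0.0337 [402.8 261.3]
[367.  260.6]
```

Emit:
apply_moves --plan '[[[0,0,0,0.02,-0.08,0,1],[0,0,0,0.04,-0.18,0,1],[0,0,0,0.06,-0.28,0,1],[0,0,0,0.08,-0.38,0,1],[0,0,0,0.094,-0.46,0,1],[0,0,0,0.094,-0.52,0.02,1],[0,0,0,0.094,-0.55,0.05,1],[0,0,0,0.094,-0.55,0.07,1],[0,0,0,0.094,-0.55,0.07,1],[0,0,0,0.094,-0.55,0.07,1],[0,0,0,0.094,-0.55,0.07,1],[0,0,0,0.094,-0.55,0.07,1]]]'

```text
clock: 11.07
tcp_pos: [0.4339, -0.1644, 0.119]
orientation: [-0.002, 3.141, 0.0]
contact_force: [0.5, 0.5, -2.0]
grip_width: 0.0559
```

Run:
```python
from h import *
f=grab('side'); crop(f,215,160,60,80,7,'s7.png');o=r.get_obs(); print(o['tcp_pos'],o['contact_force'],o['grip_width'])
```

```text
[ 0.43381514 -0.16463187  0.1189534 ] [ 0.32932279 -0.34722543 -0.85246289] 0.05564774558575326
```

View pics/s7.png

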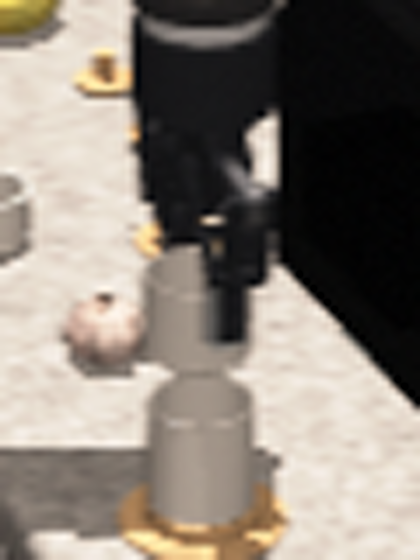

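The held pot sits about 3–4 crop pixels (about 2 mm) to the left of the deep pot's axis, so I'll correct x by +2 mm while lowering.

Emit:
apply_moves --plan '[[[0,0,0,-0.005,-0.002,0.015,1],[0,0,0,-0.005,-0.002,0.03,1],[0,0,0,-0.005,-0.002,0.042,1],[0,0,0,-0.005,-0.002,0.052,1],[0,0,0,-0.005,-0.002,0.062,1],[0,0,0,-0.005,-0.002,0.07,1],[0,0,0,-0.005,-0.002,0.076,1],[0,0,0,-0.005,-0.002,0.078,1],[0,0,0,-0.005,-0.002,0.078,1],[0,0,0,-0.005,-0.002,0.078,1]]]'

```text
clock: 11.95
tcp_pos: [0.4352, -0.1664, 0.0882]
orientation: [-0.002, -3.142, -0.001]
contact_force: [-5.3, 1.8, 15.7]
grip_width: 0.056
```

Emit:
apply_moves --plan '[[[0,0,0,0.002,0,0,1],[0,0,0,0.002,0,0,-1],[0,0,0,0.002,0,0,-1],[0,0,0,0.002,0,0,-1],[0,0,0,0.002,0,0,-1],[0,0,0,0.002,0,0,-1],[0,0,0,0.002,0,-0.05,-1],[0,0,0,0,0,-0.12,-1],[0,0,0,0,0,-0.2,-1],[0,0,0,0,0,-0.26,-1],[0,0,0,-0.05,0.06,-0.28,-1],[0,0,0,-0.1,0.15,-0.28,-1]]]'

```text
clock: 12.95
tcp_pos: [0.4767, -0.1095, 0.2023]
orientation: [0.013, 3.136, -0.002]
contact_force: [1.6, -0.9, -0.7]
grip_width: 0.0851
```

Emit:
apply_moves --plan '[[[0,0,0,0,0.1,0,-1],[0,0,0,0,0.2,0,-1],[0,0,0,0,0.3,0,-1],[0,0,0,0.02,0.4,0.05,-1],[0,0,0,0.05,0.5,0.1,-1],[0,0,0,0.08,0.6,0.15,-1],[0,0,0,0.1,0.68,0.2,-1],[0,0,0,0.1,0.72,0.25,-1],[0,0,0,0.1,0.73,0.25,-1],[0,0,0,0.1,0.73,0.25,-1],[0,0,0,0.1,0.73,0.25,-1]]]'

```text
clock: 13.87
tcp_pos: [0.4358, 0.185, 0.0994]
orientation: [-0.001, -3.142, 0.001]
contact_force: [-0.4, -0.7, 0.1]
grip_width: 0.0853
```

Run:
```python
from h import *
f=grab('side'); crop(f,180,140,100,110,5.4,'s8.png');o=r.get_obs(); print(o['tcp_pos'],o['contact_force'],o['grip_width'])
```

```text
[0.43622889 0.1844803  0.09980089] [-0.59911694  0.19163862 -0.84909948] 0.08548293272973014
```

View pics/s8.png

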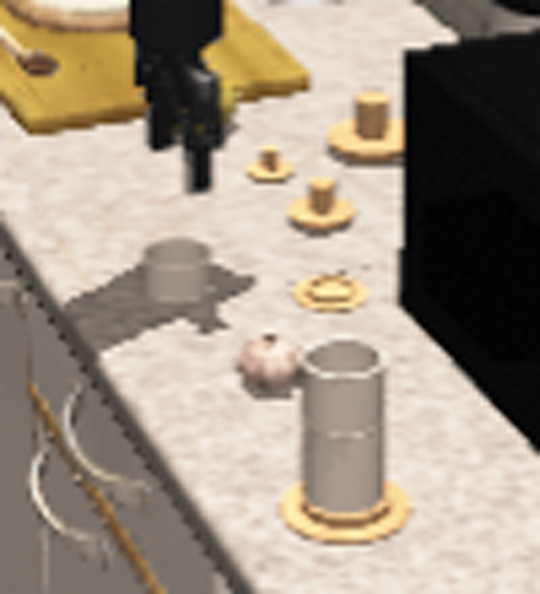

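The two pots are seated flush with one seam line at y≈435, and the gripper is over the shallow pot.

Emit:
apply_moves --plan '[[[0,0,0,0.005,0.004,0.04,-1],[0,0,0,0.005,0.004,0.1,-1],[0,0,0,0.005,0.004,0.17,-1],[0,0,0,0.005,0.004,0.22,-1],[0,0,0,0.005,0.004,0.228,-1],[0,0,0,0.005,0.004,0.228,1],[0,0,0,0.005,0.004,0.228,1],[0,0,0,0.005,0.004,0.228,1],[0,0,0,0.005,0.004,0.228,1],[0,0,0,0.005,0.004,0.228,1],[0,0,0,0.005,0.004,0.228,1],[0,0,0,0.005,0.004,0.228,1]]]'

```text
clock: 14.92
tcp_pos: [0.4348, 0.1871, 0.0099]
orientation: [0.003, 3.139, 0.002]
contact_force: [-1.6, -2.6, 7.5]
grip_width: 0.0574
```

Emit:
apply_moves --plan '[[[0,0,0,0,0,-0.08,1],[0,0,0,0,0,-0.18,1],[0,0,0,0,0,-0.28,1],[0,0,0,-0.03,-0.03,-0.36,1],[0,0,0,-0.07,-0.08,-0.4,1],[0,0,0,-0.1,-0.16,-0.4,1],[0,0,0,-0.1,-0.25,-0.4,1],[0,0,0,-0.1,-0.35,-0.4,1],[0,0,0,-0.1,-0.45,-0.4,1],[0,0,0,-0.1,-0.54,-0.4,1],[0,0,0,-0.1,-0.6,-0.4,1],[0,0,0,-0.1,-0.62,-0.4,1]]]'

```text
clock: 15.92
tcp_pos: [0.473, -0.0655, 0.1694]
orientation: [0.011, 3.139, -0.001]
contact_force: [-0.1, 0.2, -1.0]
grip_width: 0.0571
```

Emit:
apply_moves --plan '[[[0,0,0,0.02,-0.04,0,1],[0,0,0,0.05,-0.1,0,1],[0,0,0,0.08,-0.17,0,1],[0,0,0,0.1,-0.23,0,1],[0,0,0,0.1,-0.26,0,1],[0,0,0,0.1,-0.26,0.03,1],[0,0,0,0.1,-0.26,0.03,1],[0,0,0,0.1,-0.26,0.03,1],[0,0,0,0.1,-0.26,0.03,1],[0,0,0,0.1,-0.26,0.03,1]]]'

```text
clock: 16.75
tcp_pos: [0.4337, -0.164, 0.1566]
orientation: [-0.001, 3.141, 0.0]
contact_force: [0.2, -0.0, -1.1]
grip_width: 0.0571
```

Run:
```python
from h import *
f=grab('side'); crop(f,215,140,60,90,6.6,'s9.png');o=r.get_obs(); print(o['tcp_pos'],o['contact_force'],o['grip_width'])
```

```text
[ 0.43372672 -0.16408605  0.15657635] [-0.02694924  0.23300049 -1.59280451] 0.05688664735871385
```

View pics/s9.png

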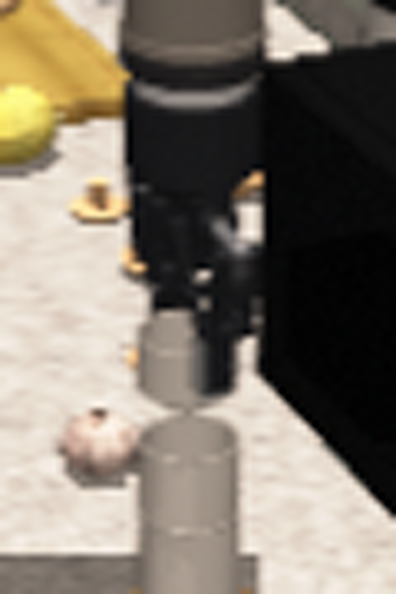

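The held pot's axis is aligned with the tower (left edges 137 and 138 px). Next I'll lower it.

Emit:
apply_moves --plan '[[[0,0,0,0,-0.004,0.015,1],[0,0,0,0,-0.004,0.03,1],[0,0,0,0,-0.004,0.044,1],[0,0,0,0,-0.004,0.056,1],[0,0,0,0,-0.004,0.066,1],[0,0,0,0,-0.004,0.074,1],[0,0,0,0,-0.004,0.08,1],[0,0,0,0,-0.004,0.083,1],[0,0,0,0,-0.004,0.083,1],[0,0,0,0,-0.004,0.083,1]]]'

```text
clock: 17.63
tcp_pos: [0.4337, -0.1664, 0.1239]
orientation: [0.002, 3.141, 0.001]
contact_force: [-4.4, 2.2, 12.7]
grip_width: 0.0571
```

Emit:
apply_moves --plan '[[[0,0,0,0,0,0,1],[0,0,0,0,0,0,-1],[0,0,0,0,0,0,-1],[0,0,0,0,0,0,-1],[0,0,0,0,0,0,-1],[0,0,0,0,0,0,-1],[0,0,0,0,0,-0.05,-1],[0,0,0,0,0,-0.12,-1],[0,0,0,0,0,-0.2,-1],[0,0,0,0,0,-0.22,-1],[0,0,0,-0.05,0.06,-0.22,-1],[0,0,0,-0.1,0.15,-0.22,-1]]]'

```text
clock: 18.63
tcp_pos: [0.4736, -0.1091, 0.2121]
orientation: [0.013, 3.139, -0.001]
contact_force: [0.9, -0.5, -0.2]
grip_width: 0.0855
```

Emit:
apply_moves --plan '[[[0,0,0,0,0.1,0,-1],[0,0,0,0,0.2,0,-1],[0,0,0,0,0.3,0,-1],[0,0,0,0,0.4,0,-1],[0,0,0,0,0.5,0,-1],[0,0,0,0,0.6,0,-1],[0,0,0,0,0.7,0.02,-1],[0,0,0,-0.03,0.78,0.05,-1],[0,0,0,-0.1,0.86,0.1,-1],[0,0,0,-0.18,0.93,0.18,-1],[0,0,0,-0.26,0.955,0.25,-1],[0,0,0,-0.3,0.955,0.3,-1]]]'

```text
clock: 19.63
tcp_pos: [0.5937, 0.2798, 0.0908]
orientation: [-0.006, 3.14, 0.005]
contact_force: [0.9, 0.4, 0.5]
grip_width: 0.0855
```

Emit:
apply_moves --plan '[[[0,0,0,0,0,0,-1],[0,0,0,0,0,0,-1],[0,0,0,0,0,0,-1]]]'

```text
clock: 19.88
tcp_pos: [0.5923, 0.275, 0.0915]
orientation: [-0.002, -3.141, 0.001]
contact_force: [-0.5, 0.3, -0.3]
grip_width: 0.0855
```

Run:
```python
from h import *
f=grab('side'); crop(f,180,120,110,125,4.8,'s10.png');o=r.get_obs(); print(o['tcp_pos'],o['contact_force'],o['grip_width'])
```

```text
[0.59260657 0.27534451 0.09286995] [-0.28205486  0.71894931  0.10513235] 0.08538045158511667
```

View pics/s10.png

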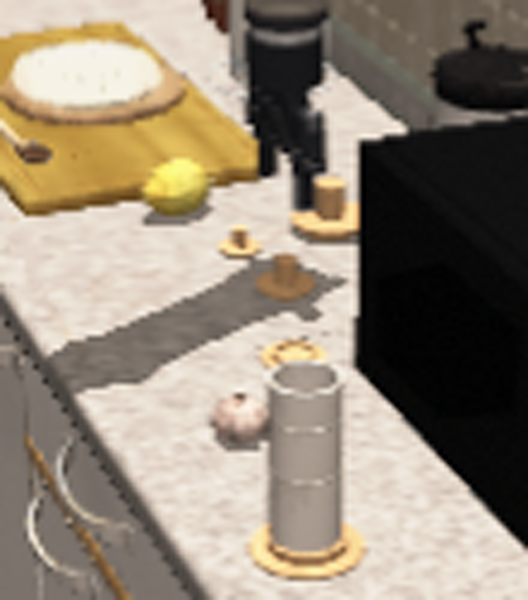

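All three pots are stacked flush, and the gripper is above the middle-sized lid. Next I'll grasp its knob.

Emit:
apply_moves --plan '[[[0,0,0,-0.004,0.002,0.04,-1],[0,0,0,-0.004,0.002,0.1,-1],[0,0,0,-0.004,0.002,0.16,-1],[0,0,0,-0.004,0.002,0.188,-1],[0,0,0,-0.004,0.002,0.188,-1],[0,0,0,-0.004,0.002,0.188,1],[0,0,0,-0.004,0.002,0.188,1],[0,0,0,-0.004,0.002,0.188,1],[0,0,0,-0.004,0.002,0.188,1],[0,0,0,-0.004,0.002,0.188,1],[0,0,0,-0.004,0.002,0.188,1],[0,0,0,-0.004,0.002,0.188,1]]]' --force 40

```text
clock: 20.93
tcp_pos: [0.5948, 0.2765, 0.0177]
orientation: [0.001, 3.141, 0.001]
contact_force: [-0.8, 0.1, 6.3]
grip_width: 0.0202
```

Emit:
apply_moves --plan '[[[0,0,0,0,0,0,1],[0,0,0,0,0,0,1],[0,0,0,0,0,0,1],[0,0,0,0,0,0,1]]]'

```text
clock: 21.27
tcp_pos: [0.5948, 0.2764, 0.0176]
orientation: [0.001, 3.141, 0.001]
contact_force: [-1.8, -0.5, 5.7]
grip_width: 0.0204
```

Emit:
apply_moves --plan '[[[0,0,0,0,0,-0.08,1],[0,0,0,0,0,-0.17,1],[0,0,0,0,0,-0.26,1],[0,0,0,0.04,0,-0.34,1],[0,0,0,0.1,0,-0.41,1],[0,0,0,0.16,-0.03,-0.46,1],[0,0,0,0.23,-0.09,-0.48,1],[0,0,0,0.28,-0.17,-0.48,1],[0,0,0,0.31,-0.26,-0.48,1],[0,0,0,0.32,-0.34,-0.48,1],[0,0,0,0.32,-0.4,-0.48,1],[0,0,0,0.32,-0.42,-0.48,1]]]'

```text
clock: 22.27
tcp_pos: [0.4655, 0.1039, 0.2089]
orientation: [0.009, 3.142, -0.001]
contact_force: [0.3, -0.6, -0.1]
grip_width: 0.0201
```

Emit:
apply_moves --plan '[[[0,0,0,0,-0.06,0,1],[0,0,0,0,-0.15,0,1],[0,0,0,0,-0.25,0,1],[0,0,0,0,-0.35,0,1],[0,0,0,0.02,-0.45,0,1],[0,0,0,0.04,-0.54,0,1],[0,0,0,0.06,-0.61,0,1],[0,0,0,0.08,-0.66,0,1],[0,0,0,0.08,-0.684,0.02,1],[0,0,0,0.08,-0.684,0.03,1],[0,0,0,0.08,-0.684,0.03,1],[0,0,0,0.08,-0.684,0.03,1]]]'

```text
clock: 23.27
tcp_pos: [0.4343, -0.164, 0.1964]
orientation: [0.002, -3.141, -0.001]
contact_force: [0.0, 0.0, -0.1]
grip_width: 0.0202
```

Run:
```python
from h import *
f=grab('side'); crop(f,215,130,60,90,6.6,'s11.png');o=r.get_obs(); print(o['tcp_pos'],o['contact_force'],o['grip_width'])
```

```text
[ 0.43452583 -0.16389563  0.19659073] [-0.12595078  0.15719752 -0.07210624] 0.02006014906937461
```

View pics/s11.png

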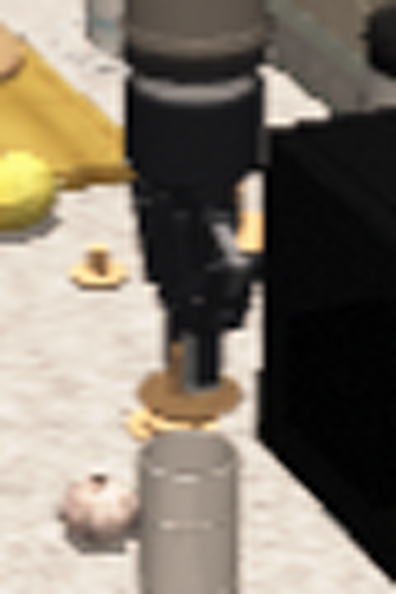

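The lid (138–242 px) is centred over the tower (139–239 px) and level. Next I'll lower it.

Emit:
apply_moves --plan '[[[0,0,0,0.003,-0.004,0.015,1],[0,0,0,0.003,-0.004,0.03,1],[0,0,0,0.003,-0.004,0.044,1],[0,0,0,0.003,-0.004,0.056,1],[0,0,0,0.003,-0.004,0.066,1],[0,0,0,0.003,-0.004,0.074,1],[0,0,0,0.003,-0.004,0.08,1],[0,0,0,0.003,-0.004,0.083,1],[0,0,0,0.003,-0.004,0.083,1],[0,0,0,0.003,-0.004,0.083,1]]]'

```text
clock: 24.15
tcp_pos: [0.433, -0.1671, 0.1636]
orientation: [0.001, 3.141, -0.0]
contact_force: [-0.9, -0.2, 1.5]
grip_width: 0.0205
```

Emit:
apply_moves --plan '[[[0,0,0,0,0,0.002,1],[0,0,0,0,0,0.002,-1],[0,0,0,0,0,0.002,-1],[0,0,0,0,0,0.002,-1],[0,0,0,0,0,0,-1],[0,0,0,0,0,0,-1],[0,0,0,0,0,0,-1],[0,0,0,0,0,-0.06,-1],[0,0,0,0,0,-0.13,-1],[0,0,0,0,0,-0.2,-1],[0,0,0,-0.05,0.1,-0.22,-1],[0,0,0,-0.08,0.2,-0.22,-1]]]'

```text
clock: 25.15
tcp_pos: [0.4659, -0.0921, 0.2544]
orientation: [0.011, 3.135, -0.001]
contact_force: [1.5, 1.0, 0.2]
grip_width: 0.0854
```

Emit:
apply_moves --plan '[[[0,0,0,0,0.1,0,-1],[0,0,0,0,0.2,0,-1],[0,0,0,0,0.3,0,-1],[0,0,0,0,0.4,0,-1],[0,0,0,0,0.5,0,-1],[0,0,0,0,0.5,0,-1],[0,0,0,0,0.5,0,-1],[0,0,0,0,0.5,0,-1]]]'

```text
clock: 25.82
tcp_pos: [0.4637, 0.1089, 0.2511]
orientation: [-0.001, -3.141, 0.001]
contact_force: [-0.4, -0.6, -0.3]
grip_width: 0.0855
```

Run:
```python
from h import *
f=grab('side'); t=grab('top')
a=cv2.resize(f['pixels'][130:250,200:290],None,fx=4.8,fy=4.8,interpolation=2)
b=cv2.resize(t['pixels'][205:250,275:320],(360,360),interpolation=2)
b=cv2.copyMakeBorder(b,0,a.shape[0]-360,0,0,0)
cv2.imwrite('pics/f12.png',np.hstack([a,b])); o=r.get_obs(); print(o['tcp_pos'],o['contact_force'],o['clock'])
```

```text
[0.46389407 0.10786835 0.25125798] [-0.3033667   0.42732961 -0.37888963] 25.9167
```

View pics/f12.png

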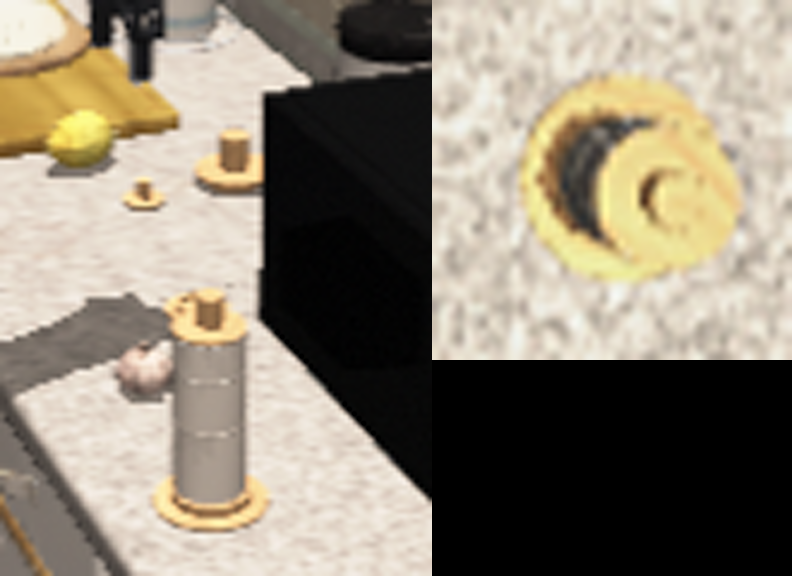

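The tower stands with the lid on it. I'll check the lid's pose by projecting the seated geometry into both pictures.

Run:
```python
from h import *
s=load('side');t=load('top')
for n,z in(('stand disc',.005),('rim',.154),('disc top',.158),('knob top',.184)):
    p=(.434,-.166,z); print(n,'side',np.round((proj(s,p)-[200,130]+.5)*4.8-.5),'top',np.round((proj(t,p)-[275,205]+.5)*8-.5)+[432,0])
for n in('side','top'):
    im=load(n)['pixels']; g=cv2.imread('pics/%s0.png'%n); print(n)
```

```text
stand disc side [209. 498.] top [626. 176.]
rim side [210. 330.] top [669. 191.]
disc top side [210. 326.] top [670. 191.]
knob top side [210. 295.] top [678. 194.]
side
top
```

```bash
python3 -c "
from h import *
print(r.hand_in())"
```

```text
the job is handed in; nothing more can be done
None
```

The tower is built on the largest stand: the deep pot at the bottom, then the middle pot, the shallow pot and the middle-sized lid on top. I handed it in at about 26 s of the 128 s allowed.

- **Seating:** the height at which each piece stopped on lowering matched its computed seated height to about 0.2 mm. The highest upward force I read was about 18 N.
- **Last pictures:** they show the tower upright and the pieces flush. The lid and knob are within 2–4 enlarged pixels (about 1–2 mm) of where a seated lid should appear. The gripper was about 27 cm away and touching nothing.
- **Bystanders:** the garlic and lemon look unmoved in the side view. The shaker was not in the last crops, but the arm never went near it.
- **Readings that disagreed:**
  - The side camera put some objects 4–7 mm away in y from the top camera. I used the position triangulated from both.
  - The gripper opening read about 2 mm small on the middle pot and the knob, but both were held properly.

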